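# Rock the heating block out of the dry-block heater

## Robot

A 6-joint arm with a two-finger parallel gripper is mounted at the origin on the work surface. World frame = base frame: x ahead of the robot, y to its left, z up, the work surface at z = 0. Lengths are in mm, angles in degrees, forces in N, time in s.
With the tool pointing down it reaches from about 275 to 775 mm from the base axis. Payload 14.6 kg.
Tool frame: the origin (TCP) lies between the finger pads; the fingertips stand 22 mm ahead of it and the grasp point (between the pads) lies 3 mm ahead of it; z points along the fingers, y is the line along which they close (so a half turn about z gives the same grasp; the last joint's range is limited). The gripper opens to 85 mm and grips with 20 to 120 N. Pads are 22 mm wide; open, the fingers measure 114 mm over their backs; the gripper's body (76 mm by 85 mm) begins 54 mm behind the grasp point. The pads swing forward as they close: fully open they stand 13 mm farther back than shut.
Start: joints at [55.101, 15.075, -2.767, 72.158, 0, 81.102], TCP at [230.156, 471.865, 253.278] pointing down, gripper open.
Joint ranges: [-151.79, 151.79], [-50.71, 97.33], [-67.44, 78.34], [-121.81, 120.89], [-77.56, 73.72], [-180, 180]. Speed limits (degrees/s): [108.29, 108.29, 147.25, 159.86, 180, 180].

## Interface

Orientations are given as [roll, pitch, yaw] about the fixed x, y, z axes, in that order (R = Rz(yaw) Ry(pitch) Rx(roll)).
In Python, from plant import env gives the robot as it stands.
- The arm moves only by the tool send_rows, never from a script. Its argument "commands" is text: rows parted by semicolons, each of 5 numbers parted by spaces: the finger opening in m, from 0 to 0.0854, then the shift along the tool's x, y, z in m, then the turn about the tool's z in rad. In form: fingers dx dy dz turn; .... A call has exactly 10 rows; each row is the pose to reach, as a shift and turn from the pose commanded when the call began, along the tool's axes at that moment; what a row does not reach only later rows make up. A row lasts 1/8 s, in which the tool goes at most 62.5 mm and 10.7 degrees, less where a joint would pass 70% of its speed; a pose out of reach is approached as far as the arm can. A call with a gripper value outside its range is refused whole. The fingers move at their own pace and stop on an object; "grip_force" is the grip in N (left out, the last holds). Time passes only in rows, so rows that repeat a pose let the fingers close, or fill a call up. It gives the time, the measured TCP pose, the force, the opening and the grip force at its end, in the units of the state.
- env.read_state(): the state, without advancing time (a new reading comes with each control period).
- env.get_image(name): name is "scene" or "top" or "wrist"; returns a dict with "img" (480x640x3 uint8, blue, green, red), "z_map" (480x640 float32, mm along the optical axis (not along the pixel's ray), 0 where there is no reading), "fx", "fy", "cx", "cy" (pixels), "extrinsics" (4x4, takes a point from camera to world coordinates). Camera axes: x right, y up, looking along -z (the intrinsics and any distortion apply to the point x, -y, -z); pixel columns grow to the right and rows downward; lengths in mm; the calibration is good to about 2 mm. A picture is of the moment at which its call begins.
- env.job_done(): hands the job in; it is judged then, once.
Trained networks look in the newest picture that a camera, given by its name, has taken for a name from the list of things; names that differ only in an ending like _2 or _b are one class to them, and where a whole thing is asked for, a point or a joint stands for the part that bears it (a point fixed in the world has none). Each returns a list of dicts, best first, with "score" (0 to 1); they miss things now and then, are a little off and sometimes report something else, mostly with a low value. They report only what shows in the picture. A call takes as long as a camera call. They do not tell look-alikes from the thing itself.
- env.cut_out(thing, camera): "mask" (480x640 bool, what is visible of it) and "pixel" ([column, row] in pixels, amid what is visible of it).
The state is a dict: "time_s": time; "joint_positions": joint angles; "qvel": joint speeds; "joint_torque": joint torques, N m; "tool_pos": TCP position; "orientation": TCP orientation; "contact_force": force on the tool from outside, world axes, zero at the start; "ft_torque": the same for the moment, N m; "grip_width": finger opening in mm; "gripper_force": force on a finger pad.
Only numpy, scipy, OpenCV 4.12 (cv2) and the standard library are available. Lean on these libraries where they do the work, as an engineer would, in place of code of your own. Each camera call takes 0.05 s, during which the arm holds its last target. There are 200 camera calls.

## Task

Fold the heater's clear front guard all the way down, then take the aluminium heating block by its post and rock it out of its tight seat: raise the side next to the round dial first while the other side stays down, then, keeping the freed side up, rock it clearly past level the other way until that side comes free too; never haul it straight up against both catches at once. Finish while holding the block in the gripper, level and still, about 3 cm above its seat and clear of the heater, with the guard left down, and do not disturb the bottle, the tip box or the jar.

Things in the scene. Friction and masses are not known exactly. Their poses are not given: they have to be found in the camera images.
- heater: Dry-block heater, fixed white box 190 (x) x 250 (y) x 80 mm high; place and yaw vary. Origin: centre of its underside, on the bench; x points from the guard-hinge side (towards the robot) to the far side. The seat is in the middle of the deck, 80 mm up: end walls 12 mm high, 1.5 mm off the block's x ends; at +y and -y a catch housing 13 mm high, 43 to 57 mm from the centre.
- guard_hinge (a point): Hinge line of the front guard, middle: (-85, 0, 86) mm in the heater's frame; the hinge runs along the heater's y.
- guard_edge (a point): Middle of the guard's top edge. Clear panel in a grey frame, 130 mm wide (y), 130 mm from hinge to top edge, 6 mm thick, top rail 10 mm thick. Shut, it leans 40 degrees back over the block: this point is then at about (-1, 0, 186) mm in the heater's frame, and fingers can hook the far (+x) side of the rail from above.
- guard (a joint): Guard angle in rad: 0 shut (leaning back on its stop), 0.70 upright, 2.3 fully down (about level, pointing towards the robot). 150 g; light, damped hinge: pulled past upright by about 0.3 rad it sinks to fully down by itself in about 2 s and stays there.
- block: Loose aluminium heating block, about 0.4 kg, 70 (x) x 60 (y) x 34 mm high, tube wells on top. Origin: centre of its underside, 80 mm above the bench when seated, axes then parallel to the heater's. On its top centre stands a dark steel lifting post, 30 (x) x 26 (y) mm, 32 mm tall (34 to 66 mm above the underside): grasp it from above across its 26 mm.
- edge_left (a point): Tip of the block's +y foot flange, (0, 34, 0) mm in the block's frame; 80 mm above the bench when seated. The flange sticks out 4 mm at the foot of the side, 44 mm long in x, 1.5 mm thick at its tip, bevelled up to 5.5 mm.
- edge_right (a point): Tip of the block's -y foot flange, (0, -34, 0) mm in the block's frame.
- catch_left (a joint): Brass sprung one-way catch over the +y flange: 0 at rest, grows (m) as it is pushed outwards. Its nose has a sloped underside and a flat top 7.3 mm above the seat. Lifting that edge takes about 14 N and pushes it out 3.5 mm; once the edge is 7.5 mm up (about 7 degrees about the other edge) the nose snaps back under it and can carry that edge on its flat top.
- catch_right (a joint): The same catch over the -y flange.
- dial: Round black control dial, 34 mm across and 18 mm high, on a grey pod 12 mm high; fixed on the heater's deck 95 mm from its centre, on the +y or the -y side (varies). Origin: centre of the pod's underside.
- display: Flat pod with a dark display window, 12 mm high, fixed on the deck on the side opposite to the dial. Origin: centre of its underside.
- bottle: Bystander: amber bottle, 60 mm across, 130 mm high, origin at the centre of its base.
- tipbox: Bystander: grey box of pipette tips, 85 x 120 x 61 mm high, origin at the centre of its underside.
- jar: Bystander: clear jar with white lid, 72 mm across, 78 mm high, origin at the centre of its base.
Things that resemble listed ones, but are neither listed nor needed, are in the scene too. What is meant by the block is not orange or yellow, and is the smaller of those in its own colour.

How it is judged:
By the outcome, as a careful person would: the job done as asked, in the order asked, and still so for the second after the job is handed in, while the arm keeps its last pose, push and grip.
It also fails if it takes over 48 s, if anything falls off the work surface, if the arm or the gripper's body presses on something with over 40 N, if the wrist force passes 120 N, or if a joint passes its speed limit or range.

## Working session

There is one attempt and no reset: what is moved stays moved. The work goes in short steps, Python scripts to look and compute and a tool call to move; the robot and the scene stay as the last step left them, time stands still between calls to the robot, and variables do not carry over. Pictures are saved under pics/ and viewed, at most 10 in all, crops included, and the job is handed in when it is done.

Besides the shell and the picture viewer there is one more tool, called after "Emit:" in YAML: its name, and indented under it one key for each argument. send_rows: Moves the arm, as the interface text tells. Its arguments: {"type":"object","properties":{"commands":{"type":"string"},"grip_force":{"type":"number"}},"required":["commands"]}

```bash
mkdir -p pics; ls; cat > h.py <<'E'
import numpy as np, cv2
from plant import env
def P(c,u,v,z):
    # pixel(s)+depth -> world
    x=(u-c["cx"])/c["fx"]*z; y=(v-c["cy"])/c["fy"]*z
    p=np.stack([x,-y,-z,np.ones_like(z)],-1)
    return (p@np.array(c["extrinsics"]).T)[...,:3]
def cloud(c):
    v,u=np.mgrid[0:480,0:640].astype(float)
    return P(c,u,v,c["z_map"].astype(float))
E
python3 - <<'E'
from h import *
for n in ["scene","top"]:
    c=env.get_image(n); cv2.imwrite(f"pics/{n}1.png",c["img"]); np.savez(f"/tmp/{n}.npz",**{k:np.array(c[k]) for k in c})
    W=cloud(c)
    for t in ["heater","block","guard","guard_edge","dial","display","bottle","tipbox","jar"]:
        for d in env.cut_out(t,n)[:3]:
            if d["score"]<.3: continue
            m=d["mask"]&(c["z_map"]>0)
            print(n,t,round(d["score"],2),np.round(d["pixel"]),m.sum(),np.round(np.median(W[m],0)) if m.any() else None)
print(env.read_state())
E
```

```text
pics
scene heater 0.76 [310. 243.] 8433 [626.   4.  79.]
scene block 0.97 [310. 220.] 1102 [597. -18. 114.]
scene block 0.77 [286. 357.] 2845 [840.  82.  49.]
scene block 0.74 [419. 230.] 1032 [438. 167.  34.]
scene guard 0.75 [323. 201.] 820 [556. -20. 155.]
scene guard_edge 0.68 [323. 197.] 914 [549. -23. 147.]
scene dial 0.69 [349. 249.] 482 [602.  70.  95.]
scene display 0.65 [277. 204.] 429 [ 579. -119.   92.]
scene bottle 0.91 [408. 300.] 1177 [622. 217.  85.]
scene tipbox 0.65 [228. 194.] 2034 [ 583. -254.   49.]
scene jar 0.93 [239. 279.] 1353 [760. -83.  76.]
top heater 0.75 [337. 272.] 12996 [569. -24.  82.]
top heater 0.45 [369. 177.] 1457 [744. -92.  78.]
top block 0.97 [232. 360.] 1526 [428. 159.  35.]
top block 0.89 [449. 357.] 3131 [ 420. -221.   49.]
top block 0.88 [282. 145.] 2858 [817.  72.  50.]
top guard 0.72 [335. 281.] 4786 [547. -25. 143.]
top guard_edge 0.66 [338. 287.] 4754 [547. -25. 143.]
top dial 0.6 [283. 262.] 716 [593.  66.  95.]
top display 0.83 [392. 268.] 681 [ 578. -124.   93.]
top bottle 0.74 [200. 260.] 1178 [601. 203.  91.]
top tipbox 0.9 [458. 274.] 3288 [ 572. -261.   50.]
top jar 0.65 [367. 176.] 1420 [744. -91.  78.]
{'time_s': 1.0, 'joint_positions': array([ 5.51014927e+01,  1.50730343e+01, -2.76704905e+00,  7.21604004e+01,
       -1.08682549e-03,  8.11041918e+01]), 'qvel': array([ 0.03393777, -0.03909494,  0.03025693,  0.12293994,  0.00161986,
        0.07762768]), 'joint_torque': array([-2.30828249e-03, -6.37437844e+01,  3.84776473e+01,  1.43517969e-03,
       -2.14716611e-04, -3.09833354e-05]), 'tool_pos': array([230.1511378 , 471.85064914, 253.29388971]), 'orientation': array([-1.79999354e+02,  9.98940601e-04,  1.53997301e+02]), 'contact_force': array([ 1.01041478, -1.06590521, -0.23310621]), 'ft_torque': array([-0.01634383,  0.01669831, -0.01630879]), 'gripper_force': 0.0, 'grip_width': 85.11103373046396}
```

View pics/scene1.png

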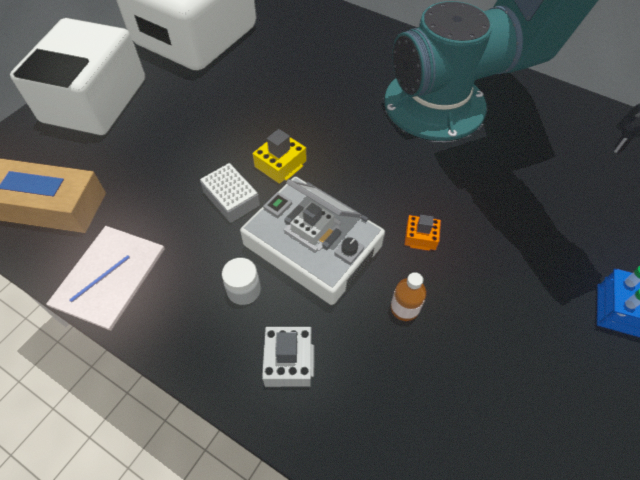

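View pics/top1.png

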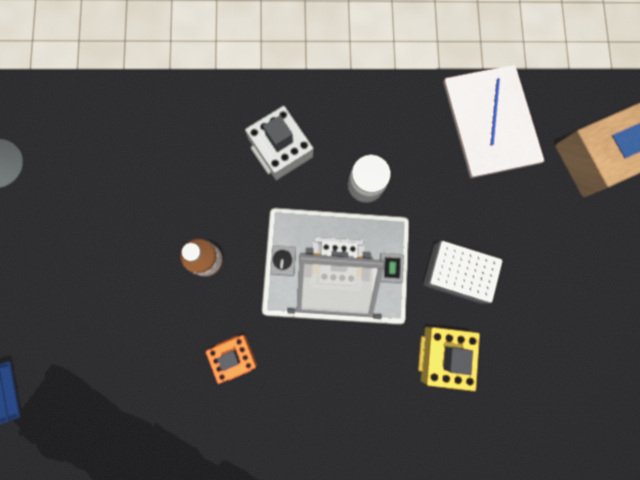

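The seated silver block (scene pixel 310,220) is one of four candidates. The others are a bigger silver one (286,357), an orange one (419,230) and a yellow one (279,152). The seated one fits: it is the smaller silver one and it sits in the heater's seat. The dial is on the heater's +y side. Next I'll fit the heater pose and confirm with a crop.

```bash
python3 - <<'E'
from h import *
for n in ["top","scene"]:
    c=dict(np.load(f"/tmp/{n}.npz")); W=cloud(c)
    m=(c["z_map"]>0)&(W[...,2]>74)&(W[...,2]<86)&(abs(W[...,0]-590)<160)&(abs(W[...,1]+25)<170)
    k,l,s,_=cv2.connectedComponentsWithStats(m.astype(np.uint8))
    for i in np.argsort(-s[1:,4])[:1]+1:
        print(n,s[i,4],cv2.minAreaRect(W[l==i][:,:2].astype(np.float32)), np.median(W[l==i][:,2]))
    m=(c["z_map"]>0)&(W[...,2]>170)&(W[...,2]<200)&(abs(W[...,0]-590)<100)&(abs(W[...,1]+25)<100)
    if m.sum()>5: print("rail",m.sum(),np.round(np.percentile(W[m],[5,50,95],axis=0)))
    m=(c["z_map"]>0)&(W[...,2]>138)&(W[...,2]<150)&(abs(W[...,0]-590)<80)&(abs(W[...,1]+25)<70)
    if m.sum()>5: print("post top?",m.sum(),np.round(np.percentile(W[m],[5,50,95],axis=0)))
c=dict(np.load("/tmp/scene.npz")); cv2.imwrite("pics/crop.png",cv2.resize(c["img"][160:320,220:420],None,fx=4,fy=3.75,interpolation=cv2.INTER_CUBIC)[:600])
E
```

```text
top 7678 ((586.1424560546875, -28.465011596679688), (248.59808349609375, 188.9716339111328), 85.15592193603516) 80.40076941788215
rail 1097 [[568. -87. 171.]
 [578. -27. 184.]
 [588.  31. 189.]]
post top? 636 [[540. -82. 139.]
 [548. -26. 145.]
 [598.  33. 149.]]
scene 5129 ((586.1387939453125, -27.951095581054688), (248.20962524414062, 188.28500366210938), 85.31195831298828) 79.598779038006
rail 373 [[573. -85. 180.]
 [582. -23. 185.]
 [589.  35. 189.]]
post top? 262 [[542. -64. 140.]
 [579. -26. 145.]
 [599.  33. 148.]]
```

View pics/crop.png

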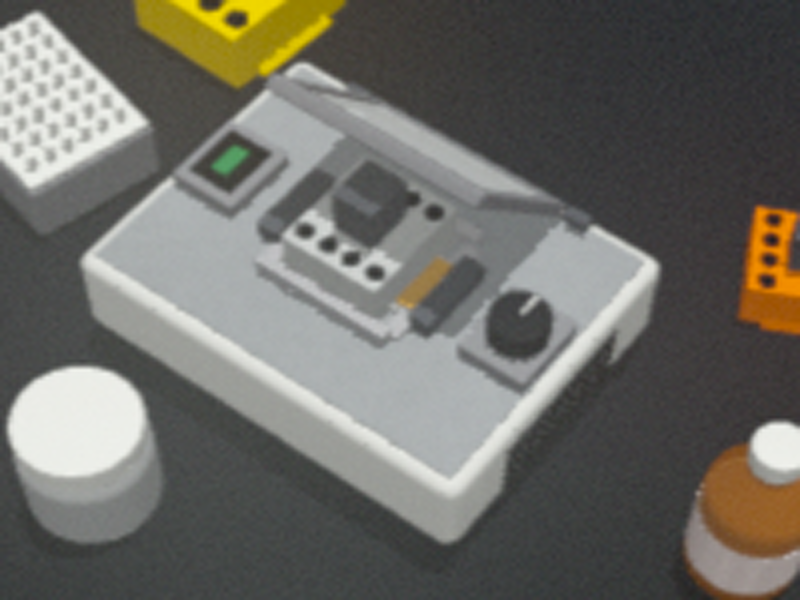

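The crop confirms it: the small silver block sits at (365,225) between its brass-nosed catches, and the dial is at (520,320). The heater centre is about (586,-28) with a yaw of about -4.8°. Moving above the far side of the guard rail now.

Emit:
send_rows:
  commands: "0 -0.062 -0.031 0 0.13; 0 -0.124 -0.061 0 0.26; 0 -0.186 -0.092 0 0.39; 0 -0.248 -0.123 0 0.52; 0 -0.310 -0.154 0 0.66; 0 -0.372 -0.184 0 0.79; 0 -0.434 -0.215 0 0.92; 0 -0.496 -0.246 0 1.05; 0 -0.558 -0.276 0 1.18; 0 -0.569 -0.282 0 1.20"

```text
time_s: 2.25
tool_pos: [612.9, -25.0, 253.3]
orientation: [180.0, -0.0, 85.1]
contact_force: [0.5, 1.1, 0.4]
grip_width: -0.4
gripper_force: 0.0
```

Emit:
send_rows:
  commands: "0 0 0 0.040 0; 0 0 0 0.060 0; 0 0 -0.010 0.060 0; 0 0 -0.030 0.060 0; 0 0 -0.050 0.060 0; 0 0 -0.070 0.060 0; 0 0 -0.090 0.060 0; 0 0 -0.110 0.060 0; 0 0 -0.130 0.060 0; 0 0 -0.150 0.060 0"

```text
time_s: 3.5
tool_pos: [461.7, -10.4, 194.8]
orientation: [179.9, 0.0, 85.3]
contact_force: [0.3, -0.1, -0.4]
grip_width: -0.3
gripper_force: 0.3
```

Emit:
send_rows:
  commands: "0.05 0 0 -0.050 0; 0.05 0 0.020 -0.065 0; 0.05 -0.003 0.060 -0.065 0; 0.05 -0.007 0.100 -0.065 0; 0.05 -0.007 0.125 -0.065 0; 0.05 -0.007 0.125 -0.065 0; 0.05 -0.007 0.125 -0.065 0; 0.05 -0.007 0.125 -0.065 0; 0.05 -0.007 0.125 -0.065 0; 0.05 -0.007 0.125 -0.065 0"

```text
time_s: 4.75
tool_pos: [586.1, -27.9, 258.5]
orientation: [180.0, 0.0, 85.2]
contact_force: [0.3, 0.1, 0.6]
grip_width: 50.3
gripper_force: 0.0
```

```bash
python3 - <<'E'
from h import *
O=np.array([586.1,-28.2]);a=np.radians(-4.8);R=np.array([[np.cos(a),-np.sin(a)],[np.sin(a),np.cos(a)]])
s=env.read_state(); print(s["time_s"],s["tool_pos"],(s["tool_pos"][:2]-O)@R)
a4=[]
for n in ["top","wrist","scene"]:
    c=env.get_image(n); W=cloud(c); a4.append(c["img"] if n=="wrist" else c["img"][150:350,200:440] if n=="top" else c["img"][150:310,220:420])
    for t in ["block","guard"]:
        for d in env.cut_out(t,n)[:3]:
            m=d["mask"]&(c["z_map"]>0)
            if d["score"]<.3 or not m.any(): continue
            p=np.median(W[m],0)
            print(n,t,round(d["score"],2),np.round(d["pixel"]),np.round(p),np.round((p[:2]-O)@R))
    H=(W[...,:2]-O)@R; z=W[...,2]; ok=c["z_map"]>0
    for nm,lo,hi in [("posttop",141,151),("blocktop",109,118)]:
        m=ok&(z>lo)&(z<hi)&(abs(H[...,0])<45)&(abs(H[...,1])<40)
        if m.sum()>20:
            r=cv2.minAreaRect(H[m].astype(np.float32)); print(n,nm,m.sum(),np.round(r[0],1),np.round(r[1],1),round(r[2],1),np.round(np.median(z[m]),1))
b=np.hstack([cv2.resize(x,(400,300)) for x in a4[:2]]); cv2.imwrite("pics/b.png",b)
E
```

```text
4.75 [586.1144882  -27.9471737  258.50889577] [-0.00671857  0.25315194]
top block 0.67 [272. 138.] [820.  82.  50.] [224. 130.]
top block 0.66 [231. 357.] [429. 161.  35.] [-172.  175.]
wrist block 0.89 [187. 418.] [ 423. -229.   93.] [-145. -213.]
wrist block 0.79 [570.  82.] [811.  74.  50.] [216. 120.]
wrist block 0.73 [318. 228.] [585. -19. 115.] [-1.  9.]
wrist guard 0.97 [149. 216.] [436.  -9.  86.] [-151.    6.]
wrist posttop 1447 [-1.5  0.5] [26.6 29.7] 89.9 146.1
wrist blocktop 4331 [-1.7  0.2] [60.4 70.1] 89.8 114.3
scene block 0.96 [284. 360.] [839.  81.  49.] [243. 130.]
scene block 0.94 [419. 234.] [437. 167.  33.] [-165.  182.]
scene block 0.72 [276. 153.] [ 438. -230.   49.] [-130. -214.]
scene guard 0.85 [353. 186.] [438. -13.  86.] [-149.    3.]
scene posttop 173 [-1.3  0.1] [31.4 28.2] 1.3 145.7
scene blocktop 561 [-1.8 -0. ] [72.2 61.8] 0.8 113.7
```

View pics/b.png

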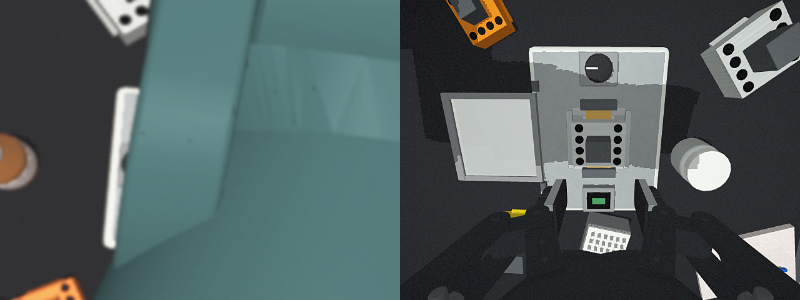

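The guard is flat and fully down (hb: wrist crop 490,137). The post centre is at heater (-1.5, 0.3). I'll grip the post across its x faces, because the rocking axis is x and the tool cannot tilt, so the block can pivot in the pads. The first grip goes off-centre toward the dial side.

Emit:
send_rows:
  commands: "0.05 0.004 -0.001 0.040 0; 0.05 0.008 -0.0015 0.080 0; 0.05 0.008 -0.0015 0.105 0; 0.05 0.008 -0.0015 0.113 0; 0.05 0.008 -0.0015 0.113 0; 0.02 0.008 -0.0015 0.113 0; 0.02 0.008 -0.0015 0.113 0; 0.02 0.008 -0.0015 0.113 0; 0.02 0.008 -0.0015 0.113 0; 0.02 0.008 -0.0015 0.113 0"
  grip_force: 60

```text
time_s: 6.45
tool_pos: [585.7, -20.0, 146.5]
orientation: [179.9, 0.0, 85.2]
contact_force: [-3.7, -0.3, 5.9]
grip_width: 28.8
gripper_force: 59.8
```

Emit:
send_rows:
  commands: "0.02 -0.0006 0 -0.0004 0; 0.02 -0.0011 0 -0.0007 0; 0.02 -0.0017 0 -0.0011 0; 0.02 -0.0022 0 -0.0014 0; 0.02 -0.0028 0 -0.0018 0; 0.02 -0.0034 0 -0.0021 0; 0.02 -0.0039 0 -0.0025 0; 0.02 -0.0045 0 -0.0028 0; 0.02 -0.0045 0 -0.0028 0; 0.02 -0.0045 0 -0.0028 0"

```text
time_s: 7.7
tool_pos: [585.3, -23.3, 147.9]
orientation: [180.0, -0.1, 85.3]
contact_force: [1.4, 9.4, -4.3]
grip_width: 28.5
gripper_force: 59.9
```

```bash
cat > tilt.py <<'E'
from h import *
import sys
O=np.array([586.1,-28.2]);a=np.radians(-4.8);R=np.array([[np.cos(a),-np.sin(a)],[np.sin(a),np.cos(a)]])
s=env.read_state(); print("t",round(s["time_s"],2),"tcpH",np.round((s["tool_pos"][:2]-O)@R,1),round(s["tool_pos"][2],1),"F_H",np.round(s["contact_force"][:2]@R,1),round(s["contact_force"][2],1),"T",np.round(s["ft_torque"],2),s["grip_width"])
for n in ["wrist"]+sys.argv[2:]:
    c=env.get_image(n); W=cloud(c); H=(W[...,:2]-O)@R; z=W[...,2]
    # block top plate points
    m=(c["z_map"]>0)&(z>104)&(z<160)&(abs(H[...,0]+1.5)<33)&(abs(H[...,0]+1.5)>17.5)&(abs(H[...,1])<45)
    q=np.c_[H[m],z[m]]
    if len(q)>50:
        A=np.c_[q[:,:2],np.ones(len(q))]; w=np.ones(len(q),bool)
        for i in range(6):
            k=np.linalg.lstsq(A[w],q[w,2],rcond=None)[0]; r=abs(q[:,2]-A@k); w=r<max(2,2*np.median(r))
        print(n,len(q),w.sum(),"slope deg x,y",np.round(np.degrees(np.arctan(k[:2])),1),"z0",round(k[2],1),"yext",np.round(np.percentile(q[w,1],[1,99]),1))
    if n=="wrist": cv2.imwrite(sys.argv[1],c["img"])
    else: cv2.imwrite(sys.argv[1].replace(".","_s."),cv2.resize(c["img"][180:270,250:390],None,fx=5,fy=5,interpolation=cv2.INTER_CUBIC))
E
python3 tilt.py pics/t1.png scene
```

```text
t 7.7 tcpH [-1.2  4.8] 147.9 F_H [0.6 9.4] -4.3 T [ 2.17 -0.56 -0.04] 28.519414774357397
wrist 4424 2643 slope deg x,y [-0.   1.2] z0 115.7 yext [ 2.9 28. ]
scene 339 235 slope deg x,y [0.1 2.1] z0 115.1 yext [-31.8  27.8]
```

Emit:
send_rows:
  commands: "0.02 -0.0012 0 -0.0007 0; 0.02 -0.0024 0 -0.0013 0; 0.02 -0.0036 0 -0.0019 0; 0.02 -0.0048 0 -0.0024 0; 0.02 -0.006 0 -0.003 0; 0.02 -0.007 0 -0.0034 0; 0.02 -0.0085 0 -0.004 0; 0.02 -0.0085 0 -0.004 0; 0.02 -0.0085 0 -0.004 0; 0.02 -0.0085 0 -0.004 0"

```text
time_s: 9.05
tool_pos: [584.5, -31.6, 151.9]
orientation: [-180.0, -0.2, 85.3]
contact_force: [1.5, 10.0, -3.0]
grip_width: 28.6
gripper_force: 62.1
```

```bash
python3 tilt.py pics/t2.png scene
```

```text
t 9.05 tcpH [-1.4 -3.5] 151.9 F_H [ 0.7 10.1] -3.0 T [ 2.52 -0.37  0.03] 28.640309540737267
wrist 5164 3114 slope deg x,y [0.1 6.9] z0 119.7 yext [-5.  23.9]
scene 366 245 slope deg x,y [0.3 8.4] z0 119.0 yext [-35.2  23.9]
```

View pics/t2_s.png

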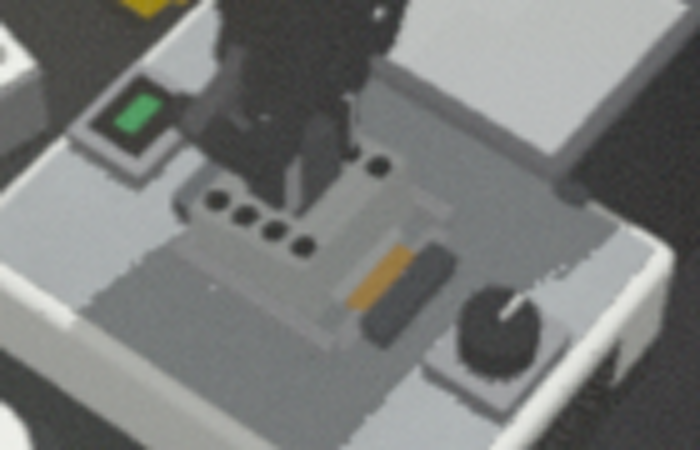

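The dial side is tilted up about 7–8°, and the far foot stayed at its place (-34). I'll push a little further to be sure the catch snaps, then settle back onto it to test that it carries.

Emit:
send_rows:
  commands: "0.02 -0.0012 0 -0.0008 0; 0.02 -0.0024 0 -0.0015 0; 0.02 -0.0024 0 -0.0015 0; 0.02 -0.0005 0 0 0; 0.02 0.0015 0 0.0007 0; 0.02 0.003 0 0.0015 0; 0.02 0.0045 0 0.0022 0; 0.02 0.006 0 0.0027 0; 0.02 0.007 0 0.0032 0; 0.02 0.007 0 0.0032 0"

```text
time_s: 10.4
tool_pos: [585.1, -28.3, 150.8]
orientation: [179.9, 0.3, 85.2]
contact_force: [-10.0, -13.7, 22.5]
grip_width: 28.5
gripper_force: 65.5
```

```bash
python3 tilt.py pics/t3.png scene
```

```text
t 10.4 tcpH [-1.  -0.1] 150.8 F_H [ -8.8 -14.5] 22.5 T [-3.36  2.29 -0.01] 28.54427631946752
wrist 5097 3111 slope deg x,y [-0.1  5.6] z0 118.2 yext [-2.4 26.8]
scene 353 236 slope deg x,y [0.3 6.3] z0 117.7 yext [-34.   26.2]
```

The freed edge rests on its catch: the tilt is steady at about 6° with a 22 N downward push, so it carries. Now rocking the other way about the +y edge.

Emit:
send_rows:
  commands: "0.02 0.001 0 -0.002 0; 0.02 0.002 0 -0.0025 0; 0.02 0.0035 0 -0.003 0; 0.02 0.005 0 -0.0035 0; 0.02 0.0065 0 -0.004 0; 0.02 0.008 0 -0.005 0; 0.02 0.009 0 -0.0055 0; 0.02 0.010 0 -0.006 0; 0.02 0.010 0 -0.006 0; 0.02 0.010 0 -0.006 0"

```text
time_s: 11.75
tool_pos: [585.6, -16.7, 154.5]
orientation: [-179.9, 0.1, 85.2]
contact_force: [-0.2, -7.0, -6.4]
grip_width: 28.6
gripper_force: 61.4
```

```bash
python3 tilt.py pics/t4.png scene
```

```text
t 11.75 tcpH [-1.5 11.4] 154.5 F_H [ 0.4 -7. ] -6.4 T [-2.07  0.19 -0.01] 28.63822231131733
wrist 4730 2933 slope deg x,y [-0.   3.7] z0 121.0 yext [ 9.5 37.1]
scene 357 247 slope deg x,y [0.2 4.5] z0 120.3 yext [-23.6  37.2]
```

Emit:
send_rows:
  commands: "0.02 0.0015 0 -0.0002 0; 0.02 0.003 0 -0.0005 0; 0.02 0.005 0 -0.001 0; 0.02 0.007 0 -0.0015 0; 0.02 0.009 0 -0.002 0; 0.02 0.0105 0 -0.0025 0; 0.02 0.012 0 -0.003 0; 0.02 0.014 0 -0.0035 0; 0.02 0.014 0 -0.0035 0; 0.02 0.014 0 -0.0035 0"

```text
time_s: 13.1
tool_pos: [587.1, -3.1, 158.7]
orientation: [180.0, 0.2, 85.2]
contact_force: [-1.5, -11.0, 1.6]
grip_width: 28.6
gripper_force: 60.7
```

```bash
python3 tilt.py pics/t5.png scene
```

```text
t 13.1 tcpH [-1.1 25.1] 158.7 F_H [ -0.6 -11.1] 1.6 T [-2.44  0.43 -0.1 ] 28.595934521241308
wrist 3373 2138 slope deg x,y [-0.1 -6.3] z0 128.6 yext [19.8 43.2]
scene 321 235 slope deg x,y [-0.4 -6.3] z0 128.2 yext [-16.4  42.8]
```

View pics/t5_s.png

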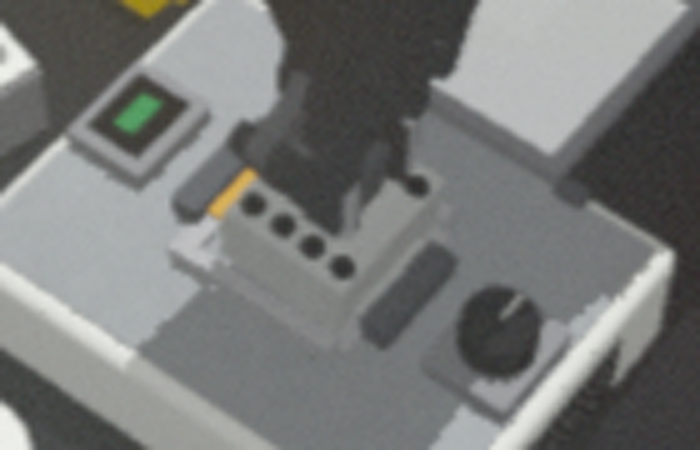

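Both sides are free: the tilt is -6.3°, the left edge is about 9 mm up and the right about 17 mm. I'll lift a touch and centre it over the catches, then level it against their flat tops.

Emit:
send_rows:
  commands: "0.02 0 0 -0.003 0; 0.02 -0.001 0 -0.006 0; 0.02 -0.003 0 -0.006 0; 0.02 -0.005 0 -0.006 0; 0.02 -0.007 0 -0.006 0; 0.02 -0.009 0 -0.006 0; 0.02 -0.011 0 -0.006 0; 0.02 -0.011 0 -0.006 0; 0.02 -0.011 0 -0.006 0; 0.02 -0.011 0 -0.006 0"

```text
time_s: 14.45
tool_pos: [586.1, -12.8, 164.4]
orientation: [-180.0, -0.0, 85.2]
contact_force: [0.1, 0.1, -4.9]
grip_width: 28.7
gripper_force: 60.1
```

```bash
python3 tilt.py pics/t6.png scene
```

```text
t 14.45 tcpH [-1.3 15.3] 164.4 F_H [0.1 0.1] -4.9 T [ 0.08 -0.06 -0.02] 28.749739435486
wrist 3295 2189 slope deg x,y [-0.2 -5.3] z0 133.1 yext [-21.9  33.8]
scene 326 234 slope deg x,y [ 0.2 -5.1] z0 132.5 yext [-26.3  33.5]
```

Emit:
send_rows:
  commands: "0.02 0 0 0.004 0; 0.02 0 0 0.0075 0; 0.02 -0.001 0 0.0085 0; 0.02 -0.002 0 0.0092 0; 0.02 -0.003 0 0.0099 0; 0.02 -0.004 0 0.0106 0; 0.02 -0.005 0 0.0114 0; 0.02 -0.0055 0 0.0124 0; 0.02 -0.0055 0 0.0124 0; 0.02 -0.0055 0 0.0124 0"
  grip_force: 40

```text
time_s: 15.8
tool_pos: [586.1, -18.7, 153.8]
orientation: [179.9, 0.0, 85.2]
contact_force: [-5.9, -1.0, 19.7]
grip_width: 28.7
gripper_force: 63.7
```

```bash
python3 tilt.py pics/t7.png scene
```

```text
t 15.8 tcpH [-0.8  9.5] 153.8 F_H [-5.8 -1.5] 19.7 T [ 0.47  1.37 -0.03] 28.72985477988521
wrist 4028 2417 slope deg x,y [-0.2 -1.5] z0 121.9 yext [ 6.5 30.4]
scene 339 240 slope deg x,y [ 0.1 -1.2] z0 121.2 yext [-29.8  29.9]
```

Emit:
send_rows:
  commands: "0.02 -0.001 0 0.0004 0; 0.02 -0.002 0 0.0008 0; 0.02 -0.003 0 0.0008 0; 0.02 -0.003 0 0.0008 0; 0.02 -0.003 0 0.0008 0; 0.02 -0.003 0 0.0008 0; 0.02 -0.003 0 0.0008 0; 0.02 -0.002 0 0.0 0; 0.02 -0.001 0 -0.0005 0; 0.02 -0.001 0 -0.001 0"
  grip_force: 40

```text
time_s: 17.15
tool_pos: [585.9, -19.5, 153.9]
orientation: [179.9, 0.0, 85.2]
contact_force: [-1.4, -0.2, 4.8]
grip_width: 28.9
gripper_force: 62.2
```

```bash
python3 tilt.py pics/t8.png scene
```

```text
t 17.15 tcpH [-0.9  8.7] 153.9 F_H [-1.3 -0.3] 4.8 T [ 0.52  0.18 -0.1 ] 28.86563585815153
wrist 4056 2444 slope deg x,y [-0.2 -1.1] z0 122.0 yext [ 5.7 29.9]
scene 347 242 slope deg x,y [-0.5 -1.3] z0 121.4 yext [-29.6  29.2]
```

The block rests on both catch tops within about 1°. I'll ease the fingers briefly so it settles level there, then regrip centred.

Emit:
send_rows:
  commands: "0.036 0 0 0 0; 0.036 0 0 0 0; 0.036 -0.004 0 0 0; 0.036 -0.008 0 0 0; 0.036 -0.008 0 0 0; 0.02 -0.008 0 0 0; 0.02 -0.008 0 0 0; 0.02 -0.008 0 0 0; 0.02 -0.008 0 0 0; 0.02 -0.008 0 0 0"
  grip_force: 70

```text
time_s: 18.5
tool_pos: [585.0, -27.5, 153.2]
orientation: [180.0, 0.0, 85.2]
contact_force: [-0.4, -2.7, 5.0]
grip_width: 28.5
gripper_force: 69.5
```

```bash
python3 tilt.py pics/t9.png scene
```

```text
t 18.5 tcpH [-1.2  0.6] 153.2 F_H [-0.2 -2.7] 5.0 T [-0.48  0.35  0.06] 28.536859013373796
wrist 5060 3425 slope deg x,y [ 0.1 -0.3] z0 121.6 yext [-1.1 29.7]
scene 365 255 slope deg x,y [ 0.2 -0.1] z0 121.2 yext [-29.9  29.6]
```

Level at 7.3 mm on both catches. Lifting to 30 mm.

Emit:
send_rows:
  commands: "0.02 0 0 -0.003 0; 0.02 0 0 -0.007 0; 0.02 0 0 -0.011 0; 0.02 0 0 -0.015 0; 0.02 0 0 -0.019 0; 0.02 0 0 -0.022 0; 0.02 0 0 -0.0235 0; 0.02 0 0 -0.0235 0; 0.02 0 0 -0.0235 0; 0.02 0 0 -0.0235 0"

```text
time_s: 19.85
tool_pos: [584.8, -27.3, 176.4]
orientation: [-180.0, -0.0, 85.2]
contact_force: [0.1, 0.3, -3.3]
grip_width: 28.7
gripper_force: 69.3
```

```bash
python3 tilt.py pics/t10.png scene; cp pics/t10.png pics/x.png; python3 -c "
from h import *
c=env.get_image('scene');cv2.imwrite('pics/fin.png',cv2.resize(c['img'][150:330,190:430],(800,600)))"
```

```text
t 19.85 tcpH [-1.3  0.8] 176.4 F_H [0.1 0.4] -3.3 T [ 0.   -0.01  0.04] 28.66377670190071
wrist 4505 3430 slope deg x,y [ 0.1 -0.3] z0 144.8 yext [-0.7 29.9]
scene 370 263 slope deg x,y [0.1 0. ] z0 144.4 yext [-29.4  29.8]
```

View pics/fin.png

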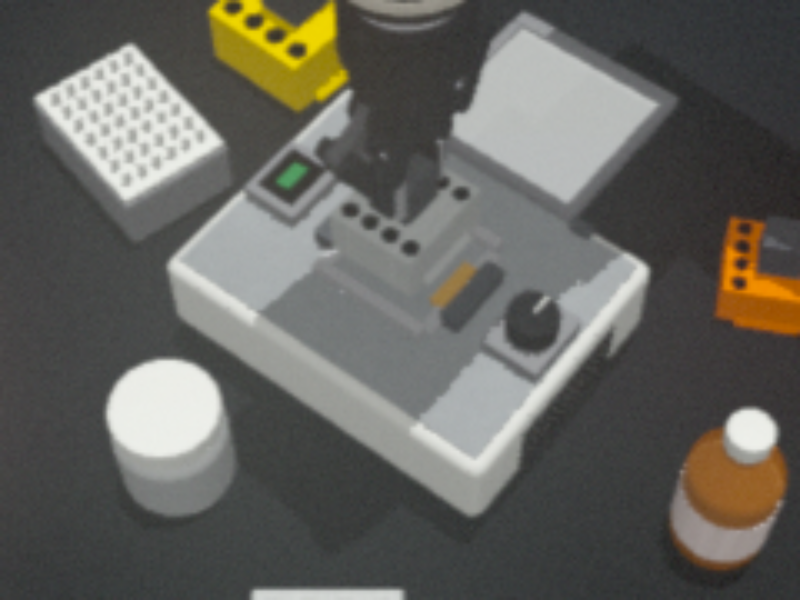

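The block is held level about 30.5 mm above its seat (crop 405,235). The guard is down (560,110), and the jar, bottle and tip box stand untouched. Handing in.

```bash
python3 -c "
from plant import env; print(env.job_done())"
```

```text
the job is handed in; nothing more can be done
None
```

The job is handed in with the guard down and the block held level about 30 mm above its seat; on the second rock it slid about 9 mm toward the dial and out from under the far catch before tipping past level (about 6°), so that side was not lifted out against its catch, and I regripped once to level it.

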